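# Hold the reference lamp's shutter half open

### The job

The inspection camera needs its half-brightness reference shot. On the grey reference lamp, swing the latch lever with the red peg clear of the blue hood, raise the hood all the way until it stands about upright by itself, then slide the orange-tabbed sprung shutter to the half-open mark and hold it there: it springs shut if let go, so finish while still holding it half open. Leave the marker, the tape roll and the plug gauge where they lie.

Things in the scene. Friction and masses are not known exactly. Their poses are not given: they have to be found in the camera images.
- lamp: Reference lamp fixed on the bench, place and yaw vary: grey housing 148 x 210 mm (x, y), black deck 40 mm above the bench. Origin on the bench under its middle (housing x = -70 to +78 mm); x points away from the robot to the hood's hinge, y to the left, z up. All x, y, z in these notes are in this frame, in mm. A bracket at its front left carries the latch.
- latch_pivot (a point): Upright turning axis of the latch lever, at x = -95, y = +75; this point is at the lever's top face, z = 88.5. It is the top of a 16 mm post on a bracket 32 mm wide in y and 40 mm high.
- latch (a joint): Latch lever: flat dark bar 16 mm wide, 6 thick, reaching 65 mm from its pivot. Angle in rad: 0 points to +x, over the hood, blocking it; grows counter-clockwise from above; 1.57 points to +y; stop at 1.8. Clear of the hood, and counted so, from 1.25. Starts at 0 to 0.3. Stays where left; about 1.5 N at the peg moves it.
- latch_peg (a point): Centre of the upright red peg on the latch lever: 13 mm in diameter, from z = 88.5 (lever's top) to z = 119.5; this point is 50 mm from the pivot axis, at z = 104.5. The hood's top is at z = 80.
- hood (a joint): Blue sheet-metal hood over the deck, 130 x 204 x 38 mm, hinged at its far lower edge. Angle in rad: 0 shut, grows as the front rises, 1.57 upright, stop at 1.9; counts as open from 1.2. Stiff hinge: stays where left; about 3 to 4 N at the bar lifts it. With the latch over it it cannot be raised. The shutter is under it.
- hood_hinge (a point): Middle of the hood's hinge axis, which runs along y through x = +65, z = 42.
- hood_bar (a point): Middle of the steel bar handle in front of the hood: round, 10 mm in diameter, along y, 70 mm clear between its legs, 36 mm in front of the hood's front wall. Shut, it is at x = -101, y = 0, z = 68, with only the bench below. It turns with the hood, always 166 mm (along the hood) and 26 mm (square to it) from the hinge axis.
- shutter (a joint): Aluminium shutter plate 58 x 60 mm that slides on the deck along y over the luminous window. Value in m: 0 shut, grows towards +y, 0.060 fully open at its stop, 0.030 half open. A spring shuts it: about 2.3 N when shut, 6.8 N at half, 11 N fully open. It carries a black index line in line with the middle of its tab.
- half_mark (a point): Orange mark on the black deck (and on the guide beside it) at x = -49, y = 0: the shutter is half open when its index line and the middle of its tab are level with it in y. White marks at y = -30 and y = +30 show shut and fully open.
- shutter_tab (a point): Point on the orange upright tab on the shutter, in its middle in x and y, at z = 65. The tab is 12 mm thick along y, 30 mm wide along x, from z = 45 (plate's top) to z = 74; at x = 0, and y = -30 when shut. Guides, top at z = 48, run along y with inner faces 30 mm each side of the tab's middle.
- marker_black: Bystander: black and white marker pen lying on the bench, 17 x 128 x 18 mm; origin at its underside.
- tape_roll: Bystander: roll of yellow tape lying flat, 92 mm across, 19 mm high; origin at its underside.
- plug_gauge: Bystander: plug gauge lying on the bench, 22 x 110 x 22 mm; origin at its underside.
- press_front (a point): An obstacle, not part of the job: foot of the front side of the fixed pneumatic press on the bench, right of the lamp. The press reaches 100 mm to each side of this point, 150 mm back from it and 420 mm up; do not swing the arm through it.

How it is judged:
By the outcome, as a careful person would: the job done as asked, in the order asked, and still so for the second after the job is handed in, while the arm keeps its last pose, push and grip.
It also fails if it takes over 61 s, if anything falls off the work surface, if the arm or the gripper's body presses on something with over 40 N, if the wrist force passes 120 N, or if a joint passes its speed limit or range.

### The arm

A 7-joint arm with a two-finger parallel gripper is mounted at the origin on a cart in front of the work surface, level with it; the furniture and walls round the work are solid. World frame = base frame: x ahead of the robot, y to its left, z up, the work surface at z = 0. Lengths are in m, angles in rad, forces in N, time in s.
With the tool pointing down it reaches from about 0.425 to 0.875 m from the base axis. Payload 4.7 kg.
Tool frame: the origin (TCP) lies between the finger pads; the fingertips stand 22 mm ahead of it and the grasp point (between the pads) lies 3 mm ahead of it; z points along the fingers, y is the line along which they close (so a half turn about z gives the same grasp; the last joint's range is limited). The gripper opens to 87 mm and grips with 3 to 60 N. Pads are 19 mm wide; open, the fingers measure 117 mm over their backs; the gripper's body (75 mm by 190 mm) begins 51 mm behind the grasp point.
Start: joints at [1.28, 0.321, -0.07, 1.45, 0.023, 1.371, -0.057], TCP at [0.195, -0.62, 0.245] pointing down, gripper open.
Joint ranges: [-2.86, 2.86], [-0.3, 2.09], [-1.38, 1.24], [0.06, 2.45], [-1.56, 4.7], [0.09, 2.05], [-2.69, 2.69]. Speed limits (rad/s): [2.57, 2.57, 3.14, 3.14, 3.14, 3.14, 3.14].

### API

Orientations are given as a rotation vector (axis times angle).
In Python, from bench import ctrl gives the robot as it stands. The module is installed in compiled form; this text tells all that it offers.
- The arm moves only by the tool send_rows, never from a script. Its argument "motion" is a list of rows, each an object with "claw": the opening, from -1 (shut) to 1 (fully open); "slide": the shift along the tool's x, y, z in mm, a list of three; "delta_rot": the turn, a rotation vector about the tool's x, y, z in rad, a list of three. In form: [{"claw": claw, "slide": [x, y, z], "delta_rot": [ax, ay, az]}, ...]. A call has 1 to 5 rows; each row is the pose to reach, as a shift and turn from the pose commanded when the call began, along the tool's axes at that moment; what a row does not reach only later rows make up. A row lasts 1/10 s, in which the tool goes at most 50 mm and 8.59 degrees, less where a joint would pass 70% of its speed; a pose out of reach is approached as far as the arm can. A call with a gripper value outside its range is refused whole. The fingers move at their own pace and stop on an object; "grip_force" is the grip in N (left out, the last holds). Time passes only in rows, so rows that repeat a pose let the fingers close. It gives the time, the measured TCP pose, the force, the opening and the grip force at its end, in the units of the state.
- ctrl.get_state(): the state, without advancing time (a new reading comes with each control period).
- ctrl.get_image(name): name is "scene" or "side" or "wrist"; returns a dict with "color" (480x640x3 uint8, blue, green, red), "fx", "fy", "cx", "cy" (pixels), "pose" (4x4, takes a point from camera to world coordinates). Camera axes: x right, y down, z forward; pixel columns grow to the right and rows downward; lengths in m; the calibration is good to about 2 mm. A picture is of the moment at which its call begins. There is no depth.
- ctrl.close_job(): hands the job in; it is judged then, once.
The state is a dict: "time": time; "joint_positions": joint angles; "qd": joint speeds; "joint_torque": joint torques, N m; "position": TCP position; "tool_rot": TCP orientation; "ft_force": force on the tool from outside, world axes, zero at the start; "torque": the same for the moment, N m; "grip_width": opening from 0.0 (shut) to 1.0 (fully open); "grip_force": force on a finger pad.
Only numpy, scipy, OpenCV 4.12 (cv2) and the standard library are available. Lean on these libraries where they do the work, as an engineer would, in place of code of your own. Each camera call takes 0.05 s, during which the arm holds its last target. There are 200 camera calls.

## Working session

There is one attempt and no reset: what is moved stays moved. The work goes in short steps, Python scripts to look and compute and a tool call to move; the robot and the scene stay as the last step left them, time stands still between calls to the robot, and variables do not carry over. Pictures are saved under pics/ and viewed, at most 12 in all, crops included, and the job is handed in when it is done.

Besides the shell and the picture viewer there is one more tool, called after "Request:" by a JSON object that holds its "name" and its "arguments". send_rows: Moves the arm, as the interface text tells. Its arguments: {"type":"object","properties":{"motion":{"type":"array","items":{"type":"object","properties":{"claw":{"type":"number"},"slide":{"type":"array","items":{"type":"number"}},"delta_rot":{"type":"array","items":{"type":"number"}}}}},"grip_force":{"type":"number"}},"required":["motion"]}

```bash
mkdir -p pics; ls; python3 - <<'E'
from bench import ctrl
import cv2,numpy as np
s=ctrl.get_state();print({k:np.round(v,3).tolist() for k,v in s.items()})
for n in("scene","side"):
    d=ctrl.get_image(n);cv2.imwrite(f"pics/{n}0.png",d["color"]);print(n,d["fx"],d["fy"],d["cx"],d["cy"],np.round(d["pose"],4).tolist())
E
```

```text
pics
{'time': 0.0, 'joint_positions': [1.28, 0.322, -0.07, 1.452, 0.023, 1.371, -0.057], 'qd': [-0.0, 0.0, 0.001, -0.001, 0.001, 0.0, 0.001], 'joint_torque': [-0.0, -49.129, -0.405, -31.254, -0.064, 0.044, 0.0], 'position': [0.195, -0.62, 0.243], 'tool_rot': [-3.103, -0.477, 0.001], 'ft_force': [-0.083, -0.834, 0.003], 'torque': [0.02, -0.04, 0.009], 'grip_force': 0.0, 'grip_width': 1.005}
scene 543.9314718811476 543.9314718811476 316.03394332157484 244.67329937394894 [[-0.4904, -0.5431, 0.6816, -0.3651], [-0.8712, 0.3246, -0.3682, 0.558], [-0.0213, -0.7744, -0.6324, 0.9095], [0.0, 0.0, 0.0, 1.0]]
side 532.8818935979098 532.8818935979098 316.55902269720065 232.79276162531588 [[0.9998, 0.0167, -0.0091, 0.5494], [0.0165, -0.5258, 0.8504, -1.1435], [0.0094, -0.8504, -0.526, 0.8587], [0.0, 0.0, 0.0, 1.0]]
```

View pics/scene0.png

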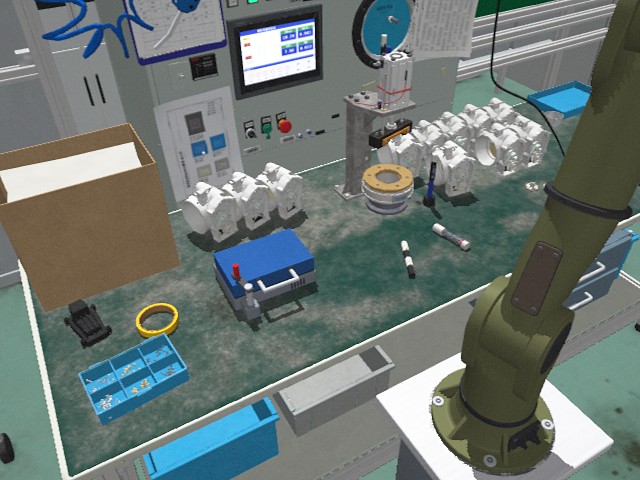

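View pics/side0.png

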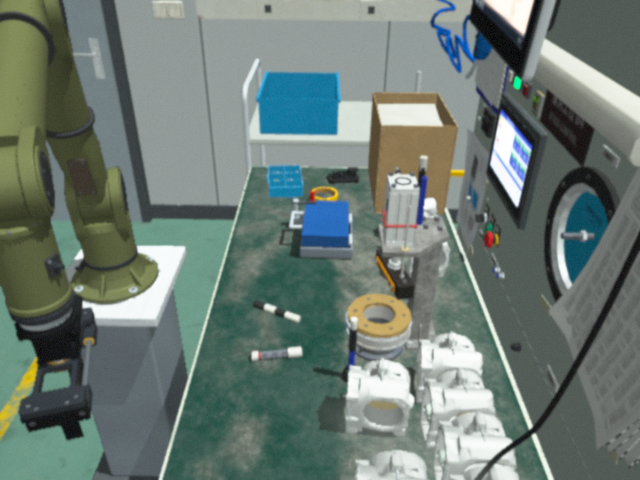

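The scene view shows the lamp with its blue hood around (265,265), the red peg near (236,270), and the bar handle near (280,280). In the side view the lamp is at about (325,228). I'll enlarge both.

```bash
python3 - <<'E'
import cv2,numpy as np
a=cv2.imread("pics/scene0.png")[220:335,200:330];b=cv2.imread("pics/side0.png")[180:270,275:365]
A=cv2.resize(a,None,fx=6,fy=6,interpolation=cv2.INTER_CUBIC)[:600]
cv2.imwrite("pics/c1.png",cv2.resize(a,None,fx=5.2,fy=5.2,interpolation=cv2.INTER_CUBIC))
cv2.imwrite("pics/c2.png",cv2.resize(b,None,fx=6,fy=6,interpolation=cv2.INTER_CUBIC))
E
```

```text
(no output)
```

View pics/c1.png

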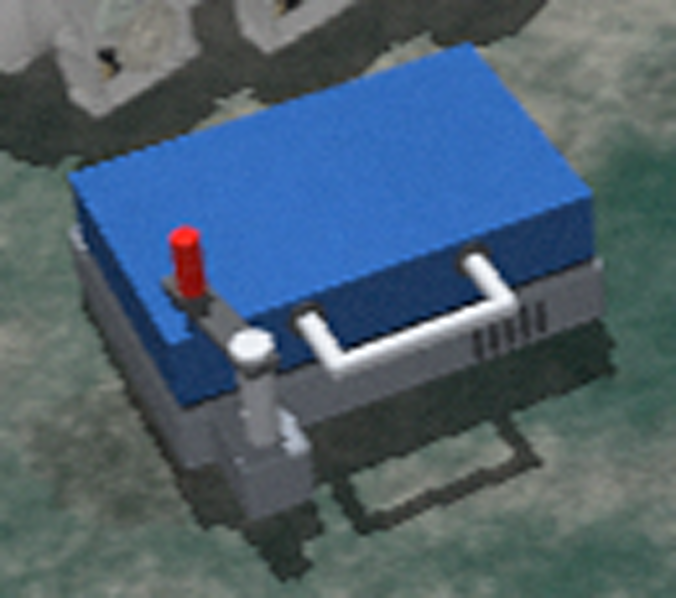

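The crop shows these hood-top corners: (72,175), (470,45), (592,197) and (178,345). The bar elbows are at (340,362) and (510,300), and the peg runs from its top at (186,234) to its base at (192,295).

```bash
cat > h.py <<'E'
import numpy as np
from scipy.spatial.transform import Rotation as R
def proj(d,P):
    T=np.linalg.inv(d["pose"]);q=np.atleast_2d(P)@T[:3,:3].T+T[:3,3]
    return np.c_[d["fx"]*q[:,0]/q[:,2]+d["cx"],d["fy"]*q[:,1]/q[:,2]+d["cy"]]
def l2w(p,L): # lamp mm -> world m
    L=np.atleast_2d(L)/1000;c,s=np.cos(p[2]),np.sin(p[2])
    return np.c_[p[0]+c*L[:,0]-s*L[:,1],p[1]+s*L[:,0]+c*L[:,1],L[:,2]]
def toolw(s): return np.array(s["position"]),R.from_rotvec(s["tool_rot"]).as_matrix()
E
python3 - <<'E'
from bench import ctrl
from h import *
from scipy.optimize import least_squares
d=ctrl.get_image("scene");e=ctrl.get_image("side")
u=np.array([[72,175],[470,45],[592,197],[178,345],[340,362],[510,300],[186,234],[192,293],[251,345]])/5.2+[200,220]
def pts(p):
    c,s=np.cos(p[3])*50,np.sin(p[3])*50
    return l2w(p,[[65,102,80],[65,-102,80],[-65,-102,80],[-65,102,80],[-101,38,68],[-101,-38,68],[-95+c,75+s,119.5],[-95+c,75+s,90],[-95,75,92]])
f=lambda p:(proj(d,pts(p))-u).ravel()
r=least_squares(f,[.6,.2,0,.1],loss="soft_l1");print(np.round(r.x,4));print(np.round(r.fun.reshape(-1,2),1).tolist())
print(np.round(proj(e,pts(r.x)),1).tolist())
np.save("lamp.npy",r.x)
print(ctrl.get_state()["time"])
E
```

```text
[ 0.5582  0.2008 -0.0271  0.1801]
[[-0.5, -0.3], [0.1, -0.9], [0.7, -0.8], [-1.2, 0.0], [1.1, 0.8], [-0.9, 1.4], [-0.3, 0.4], [0.1, -1.1], [0.7, 0.2]]
[[346.8, 201.5], [347.2, 236.8], [299.9, 235.4], [304.6, 200.3], [291.2, 213.6], [289.0, 226.7], [310.5, 191.8], [310.5, 200.4], [294.1, 200.7]]
0.2
```

View pics/c2.png

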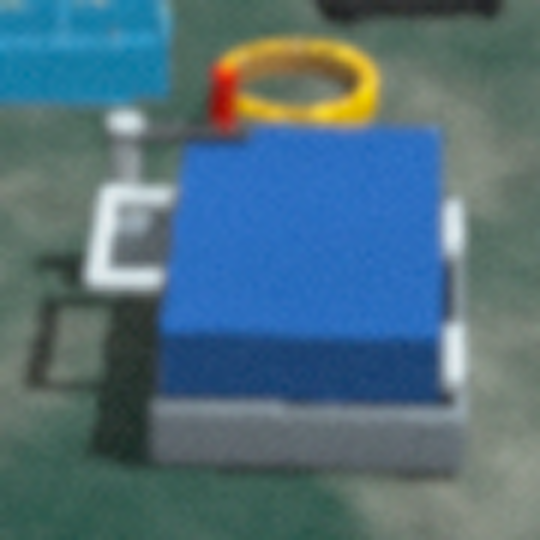

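The side crop shows the hood-top corners at (440,128), (442,335), (163,332) and (185,128), with the peg top at (226,68). I'll fit both views together.

```bash
python3 - <<'E'
from bench import ctrl
from h import *
from scipy.optimize import least_squares
d=ctrl.get_image("scene");e=ctrl.get_image("side")
u=np.array([[72,175],[470,45],[592,197],[178,345],[340,362],[510,300],[186,234],[192,293],[251,345]])/5.2+[200,220]
v=np.array([[440,128],[442,335],[163,332],[185,128],[101,190],[95,281],[226,68],[228,125],[126,122]])/6+[275,180]
def pts(p):
    c,s=np.cos(p[3])*50,np.sin(p[3])*50
    return l2w(p,[[65,102,80],[65,-102,80],[-65,-102,80],[-65,102,80],[-101,38,68],[-101,-38,68],[-95+c,75+s,119.5],[-95+c,75+s,90],[-95,75,92]])
f=lambda p:np.r_[(proj(d,pts(p))-u).ravel(),(proj(e,pts(p))-v).ravel()]
r=least_squares(f,np.load("lamp.npy"),loss="soft_l1");print(np.round(r.x,4));print(np.round(r.fun.reshape(-1,2),1).tolist())
np.save("lamp.npy",r.x)
P=pts(r.x);print("peg",P[6],"piv",P[8]); print(l2w(r.x,[[-101,0,68],[65,0,42],[0,-30,65],[-95+50*np.cos(1.45),75+50*np.sin(1.45),104]]))
s=ctrl.get_state();p,M=toolw(s);print(p,M.round(3).tolist(),s["time"])
E
```

```text
[ 0.5612  0.2008 -0.0254  0.1663]
[[-1.0, -0.9], [-0.5, -1.6], [0.1, -1.5], [-1.6, -0.7], [0.6, -0.0], [-1.5, 0.6], [-0.5, -0.5], [-0.1, -2.0], [0.3, -0.6], [-0.6, 0.2], [-0.4, 1.0], [-1.1, 0.1], [-0.3, -1.0], [0.4, 2.0], [-0.8, -0.1], [-1.2, 0.6], [-1.5, -0.3], [-0.9, 0.5]]
peg [0.5175997  0.28517208 0.1195    ] piv [0.46809505 0.27815137 0.092     ]
[[0.46018986 0.2033282  0.068     ]
 [0.62613619 0.19910709 0.042     ]
 [0.56039435 0.17076963 0.065     ]
 [0.4753804  0.32761776 0.104     ]]
[ 0.19498093 -0.6199075   0.24420623] [[0.954, 0.3, -0.0], [0.3, -0.954, 0.001], [-0.0, -0.001, -1.0]] 0.3
```

```bash
cat >> h.py <<'E'
P0=np.load("lamp.npy")
def go(lamp_xyz,yang=None,world=False,s=None):
    """slide/delta_rot to TCP at lamp point (mm); tool y line at lamp angle yang (rad), pointing down"""
    from bench import ctrl
    s=s or ctrl.get_state();p,M=toolw(s)
    t=np.array(lamp_xyz)/1000 if world else l2w(P0,lamp_xyz)[0]
    out=(M.T@(t-p)*1000).round(1)
    if yang is not None:
        a=yang+P0[2];c=[]
        for k in(0,np.pi):
            y=np.array([np.cos(a+k),np.sin(a+k),0]);z=np.array([0,0,-1.]);T=np.c_[np.cross(y,z),y,z]
            c.append(R.from_matrix(M.T@T).as_rotvec())
        print("rot",[x.round(3).tolist() for x in c])
    q=s["position"]-l2w(P0,[0,0,0])[0];c_,s_=np.cos(P0[2]),np.sin(P0[2])
    print("t",round(s["time"],2),"slide",out.tolist(),"now lamp",np.round([1e3*(c_*q[0]+s_*q[1]),1e3*(-s_*q[0]+c_*q[1]),1e3*s["position"][2]],1).tolist(),"F",np.round(s["ft_force"],1).tolist(),"w",round(s["grip_width"],3),"gf",round(s["grip_force"],1),"q",np.round(s["joint_positions"],2).tolist())
E
python3 - <<'E'
from h import *
from bench import ctrl
go([450,-250,250],np.pi/2+.83,world=True)
for n,uv in(("scene",(350,195)),("side",(395,252))):
    d=ctrl.get_image(n);r=d["pose"][:3,:3]@[(uv[0]-d["cx"])/d["fx"],(uv[1]-d["cy"])/d["fy"],1];o=d["pose"][:3,3];print(n,o-r*o[2]/r[2])
E
```

```text
rot [[-0.0, 0.001, 2.642], [-0.001, -0.0, -0.5]]
t 0.3 slide [354.3, -276.3, -5.6] now lamp [-345.2, -829.7, 244.2] F [-1.0, -0.5, -0.9] w 1.005 gf 0.0 q [1.28, 0.32, -0.07, 1.45, 0.02, 1.37, -0.06]
scene [ 7.66557623e-01 -1.72583950e-01  1.11022302e-16]
side [0.76390021 0.14604693 0.        ]
```

Request:
{"name": "send_rows", "arguments": {"motion": [{"claw": 1, "slide": [39, -30, 0], "delta_rot": [0, 0, -0.1]}, {"claw": 1, "slide": [78, -61, 0], "delta_rot": [0, 0, -0.2]}, {"claw": 1, "slide": [117, -91, 0], "delta_rot": [0, 0, -0.3]}, {"claw": 1, "slide": [156, -122, 0], "delta_rot": [0, 0, -0.4]}, {"claw": 1, "slide": [195, -152, 0], "delta_rot": [0, 0, -0.5]}]}}

```text
time: 0.9
position: [0.3363, -0.4147, 0.2448]
tool_rot: [2.887, 1.236, -0.0]
ft_force: [0.1, -1.0, 0.1]
grip_width: 1.001
grip_force: 0.0
```

```bash
python3 -c "
from h import *
go([470,-120,250],np.pi/2+.83,world=True)"
```

```text
rot [[-0.001, 0.001, -3.137], [0.001, 0.0, 0.004]]
t 0.9 slide [305.5, -106.8, -5.4] now lamp [-209.1, -621.0, 244.8] F [0.1, -1.0, 0.1] w 1.001 gf 0.0 q [1.09, 0.09, -0.27, 1.73, 0.02, 1.33, 0.06]
```

Request:
{"name": "send_rows", "arguments": {"motion": [{"claw": 1, "slide": [45, -16, 0], "delta_rot": [0, 0, 0]}, {"claw": 1, "slide": [90, -32, 0], "delta_rot": [0, 0, 0]}, {"claw": 1, "slide": [135, -48, 0], "delta_rot": [0, 0, 0]}, {"claw": 1, "slide": [180, -63, 0], "delta_rot": [0, 0, 0]}, {"claw": 1, "slide": [225, -79, 0], "delta_rot": [0, 0, 0]}]}}

```text
time: 1.4
position: [0.4351, -0.1978, 0.2449]
tool_rot: [2.89, 1.23, 0.0]
ft_force: [0.6, -0.2, -1.2]
grip_width: 1.0
grip_force: 0.0
```

```bash
python3 -c "
from h import *
go([500,80,240],world=True)
go([510,270,220],world=True)"
```

```text
t 1.4 slide [245.2, -145.8, 4.7] now lamp [-115.9, -401.7, 244.9] F [0.6, -0.2, -1.2] w 1.0 gf 0.0 q [0.88, -0.03, -0.49, 1.85, -0.01, 1.32, -0.38]
t 1.4 slide [389.1, -270.4, 24.5] now lamp [-115.9, -401.7, 244.9] F [0.6, -0.2, -1.2] w 1.0 gf 0.0 q [0.88, -0.03, -0.49, 1.85, -0.01, 1.32, -0.38]
```

Request:
{"name": "send_rows", "arguments": {"motion": [{"claw": 1, "slide": [40, -26, 0], "delta_rot": [0, 0, 0]}, {"claw": 1, "slide": [80, -53, 0], "delta_rot": [0, 0, 0]}, {"claw": 1, "slide": [120, -79, 0], "delta_rot": [0, 0, 0]}, {"claw": 1, "slide": [160, -106, 0], "delta_rot": [0, 0, 0]}, {"claw": 1, "slide": [200, -132, 0], "delta_rot": [0, 0, 0]}]}}

```text
time: 1.9
position: [0.478, 0.038, 0.2449]
tool_rot: [2.889, 1.23, 0.001]
ft_force: [1.1, -0.8, -0.1]
grip_width: 1.004
grip_force: 0.0
```

Request:
{"name": "send_rows", "arguments": {"motion": [{"claw": 1, "slide": [40, -29, 0], "delta_rot": [0, 0, 0]}, {"claw": 1, "slide": [80, -58, 0], "delta_rot": [0, 0, 0]}, {"claw": 1, "slide": [120, -87, 0], "delta_rot": [0, 0, 0]}, {"claw": 1, "slide": [150, -109, 0], "delta_rot": [0, 0, 0]}, {"claw": 1, "slide": [180, -130, 0], "delta_rot": [0, 0, 0]}]}}

```text
time: 2.4
position: [0.5091, 0.2578, 0.2448]
tool_rot: [2.89, 1.231, 0.001]
ft_force: [0.2, -0.7, 0.7]
grip_width: 0.997
grip_force: 0.0
```

```bash
python3 -c "
from h import *
from bench import ctrl
import cv2
go([517.6,285.2,180],np.pi/2+.83,world=True)
d=ctrl.get_image('wrist');cv2.imwrite('pics/w1.png',d['color'])
print(d['pose'].round(3).tolist(), proj(d,[[.5176,.2852,.1195],[.468,.278,.092]]))"
```

```text
rot [[0.001, 0.0, -3.141], [0.0, -0.0, 0.001]]
t 2.4 slide [25.6, -12.8, 64.8] now lamp [-53.5, 55.7, 244.8] F [0.2, -0.7, 0.7] w 0.997 gf 0.0 q [0.29, 0.27, -0.95, 1.63, 0.22, 1.36, -1.45]
[[0.721, -0.66, -0.21, 0.567], [-0.693, -0.687, -0.218, 0.318], [-0.001, 0.303, -0.953, 0.385], [0.0, 0.0, 0.0, 1.0]] [[298.55219667 210.43754433]
 [267.14518961 246.19146278]]
```

View pics/w1.png

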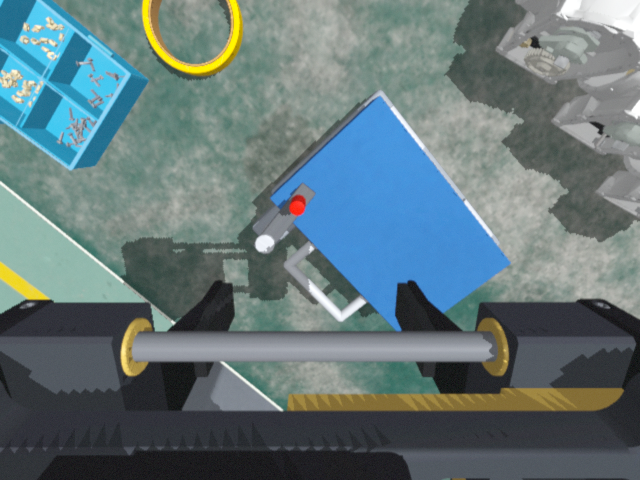

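The wrist view shows the peg top at (298,204), the post cap at (264,243), and hood-top corners at (275,196), (381,97) and (510,262). The bar elbows are at (288,266) and (342,318).

```bash
python3 - <<'E'
from bench import ctrl
from h import *
from scipy.optimize import least_squares
d=ctrl.get_image("wrist")
u=np.array([[275,196],[381,97],[510,262],[298,204],[264,243],[289,266],[341,316]])
def pts(p):
    c,s=np.cos(p[3])*50,np.sin(p[3])*50
    return l2w(p,[[-65,102,80],[65,102,80],[65,-102,80],[-95+c,75+s,119.5],[-95,75,94],[-101,38,68],[-101,-38,68]])
f=lambda p:(proj(d,pts(p))-u).ravel()
r=least_squares(f,P0,loss="soft_l1");print(np.round(r.x,4));print(np.round(f(P0).reshape(-1,2),1).tolist(),np.round(r.fun.reshape(-1,2),1).tolist())
q=(r.x*2+P0)/3;np.save("lamp.npy",q);print(q)
import h;h.P0=q
x=[-95+50*np.cos(q[3]),75+50*np.sin(q[3])]
go(x+[180],np.pi/2+.83);go(x+[117])
E
```

```text
[ 0.561   0.2118 -0.0277  0.1666]
[[3.7, 9.6], [8.5, 7.1], [9.0, 8.9], [8.5, 12.3], [9.8, 8.6], [8.9, 6.5], [5.2, 5.5]] [[-4.9, 0.8], [0.3, -3.1], [2.4, 1.6], [-1.0, 2.4], [1.1, 0.1], [1.1, -1.0], [-2.1, -1.2]]
[ 0.56105531  0.20811958 -0.02693603  0.16647834]
rot [[0.004, -0.006, -3.131], [-0.004, -0.003, 0.01]]
t 2.5 slide [28.8, -13.3, 64.8] now lamp [-55.0, 52.6, 244.6] F [-0.2, 0.5, 0.3] w 1.001 gf 0.0 q [0.29, 0.27, -0.95, 1.63, 0.22, 1.36, -1.45]
t 2.5 slide [28.7, -13.0, 127.8] now lamp [-55.0, 52.6, 244.6] F [-0.2, 0.5, 0.3] w 1.001 gf 0.0 q [0.29, 0.27, -0.95, 1.63, 0.22, 1.36, -1.45]
```

```bash
python3 - <<'E'
from bench import ctrl
from h import *
from scipy.optimize import least_squares
d=ctrl.get_image("wrist")
d2=ctrl.get_image("wrist");print(np.abs(d2["pose"]-d["pose"]).max())
d=dict(d2);d["pose"]=np.array([[0.721, -0.66, -0.21, 0.567], [-0.693, -0.687, -0.218, 0.318], [-0.001, 0.303, -0.953, 0.385], [0.0, 0.0, 0.0, 1.0]])
print(d2["pose"].round(3).tolist())
u=np.array([[275,196],[381,97],[510,262],[298,204],[264,243],[289,266],[341,316]])
def pts(p):
    c,s=np.cos(p[3])*50,np.sin(p[3])*50
    return l2w(p,[[-65,102,80],[65,102,80],[65,-102,80],[-95+c,75+s,119.5],[-95,75,94],[-101,38,68],[-101,-38,68]])
f=lambda p:(proj(d,pts(p))-u).ravel()
r=least_squares(f,[.5612,.2008,-.0254,.1663],loss="soft_l1");print(np.round(r.x,4));print(np.round(r.fun.reshape(-1,2),1).tolist())
q=(r.x*2+np.array([.5612,.2008,-.0254,.1663]))/3;np.save("lamp.npy",q);print(q)
import h;h.P0=q
x=[-95+50*np.cos(q[3]),75+50*np.sin(q[3])]
go(x+[180],np.pi/2+.83);go(x+[117])
cv=__import__("cv2");im=d2["color"];m=cv.inRange(im,(0,0,150),(60,60,255));print(np.argwhere(m)[:,::-1].mean(0),np.argwhere(m)[:,::-1].min(0),np.argwhere(m)[:,::-1].max(0),proj(d2,pts(q)))
E
```

```text
0.0029207605655228175
[[0.724, -0.656, -0.211, 0.566], [-0.689, -0.691, -0.217, 0.319], [-0.003, 0.302, -0.953, 0.385], [0.0, 0.0, 0.0, 1.0]]
[ 0.5618  0.2034 -0.0344  0.1697]
[[-5.1, 0.8], [0.4, -3.4], [2.0, 1.3], [-1.0, 2.5], [1.0, 0.2], [0.9, -1.0], [-2.2, -1.5]]
[ 0.56159816  0.20255333 -0.03141388  0.16853907]
rot [[-0.001, -0.001, -3.133], [-0.001, 0.001, 0.009]]
t 2.6 slide [29.0, -14.0, 64.3] now lamp [-54.6, 52.4, 244.3] F [0.2, -0.6, 0.4] w 1.001 gf 0.0 q [0.3, 0.27, -0.95, 1.63, 0.22, 1.36, -1.44]
t 2.6 slide [29.1, -14.0, 127.3] now lamp [-54.6, 52.4, 244.3] F [0.2, -0.6, 0.4] w 1.001 gf 0.0 q [0.3, 0.27, -0.95, 1.63, 0.22, 1.36, -1.44]
[299.55555556 205.34722222] [292 196] [307 214] [[272.71802555 198.01460165]
 [384.55351845  95.43231485]
 [514.41468068 265.00406832]
 [300.04998229 208.03948352]
 [267.69693079 244.36917957]
 [292.36205127 266.05272236]
 [340.92331868 315.65261528]]
```

Request:
{"name": "send_rows", "arguments": {"motion": [{"claw": 1, "slide": [15, -7, 30], "delta_rot": [0, 0, 0]}, {"claw": 1, "slide": [29, -14, 60], "delta_rot": [0, 0, 0]}, {"claw": 1, "slide": [29, -14, 90], "delta_rot": [0, 0, 0]}, {"claw": 1, "slide": [29, -14, 115], "delta_rot": [0, 0, 0]}, {"claw": 1, "slide": [29, -14, 127], "delta_rot": [0, 0, 0]}]}}

```text
time: 3.1
position: [0.5187, 0.2833, 0.1151]
tool_rot: [2.891, 1.226, -0.006]
ft_force: [0.5, -0.2, -0.5]
grip_width: 0.998
grip_force: 0.0
```

Request:
{"name": "send_rows", "arguments": {"motion": [{"claw": -1, "slide": [0, 0, 0], "delta_rot": [0, 0, 0]}, {"claw": -1, "slide": [0, 0, 0], "delta_rot": [0, 0, 0]}, {"claw": -1, "slide": [0, 0, 0], "delta_rot": [0, 0, 0]}, {"claw": -1, "slide": [0, 0, 0], "delta_rot": [0, 0, 0]}, {"claw": -1, "slide": [0, 0, 0], "delta_rot": [0, 0, 0]}], "grip_force": 10}}

```text
time: 3.6
position: [0.5196, 0.2867, 0.1184]
tool_rot: [2.89, 1.23, 0.002]
ft_force: [-0.5, 0.5, 0.7]
grip_width: 0.634
grip_force: 0.0
```

```bash
python3 -c "
from h import *
for a in (.45,.75,1.05,1.3,1.5): go([-95+50*np.cos(a),75+50*np.sin(a),117])"
```

```text
t 3.6 slide [6.8, -13.3, 1.4] now lamp [-44.7, 82.8, 118.4] F [-0.5, 0.5, 0.7] w 0.634 gf 0.0 q [0.17, 0.44, -0.89, 1.72, 0.37, 1.16, -1.59]
t 3.6 slide [10.3, -27.9, 1.4] now lamp [-44.7, 82.8, 118.4] F [-0.5, 0.5, 0.7] w 0.634 gf 0.0 q [0.17, 0.44, -0.89, 1.72, 0.37, 1.16, -1.59]
t 3.6 slide [9.4, -42.8, 1.4] now lamp [-44.7, 82.8, 118.4] F [-0.5, 0.5, 0.7] w 0.634 gf 0.0 q [0.17, 0.44, -0.89, 1.72, 0.37, 1.16, -1.59]
t 3.6 slide [5.2, -54.5, 1.4] now lamp [-44.7, 82.8, 118.4] F [-0.5, 0.5, 0.7] w 0.634 gf 0.0 q [0.17, 0.44, -0.89, 1.72, 0.37, 1.16, -1.59]
t 3.6 slide [-0.1, -63.0, 1.4] now lamp [-44.7, 82.8, 118.4] F [-0.5, 0.5, 0.7] w 0.634 gf 0.0 q [0.17, 0.44, -0.89, 1.72, 0.37, 1.16, -1.59]
```

Request:
{"name": "send_rows", "arguments": {"motion": [{"claw": -1, "slide": [0, 0, 0], "delta_rot": [0, 0, 0]}, {"claw": -1, "slide": [0, 0, 0], "delta_rot": [0, 0, 0]}, {"claw": -1, "slide": [0, 0, 0], "delta_rot": [0, 0, 0]}, {"claw": -1, "slide": [0, 0, 0], "delta_rot": [0, 0, 0]}, {"claw": -1, "slide": [0, 0, 0], "delta_rot": [0, 0, 0]}]}}

```text
time: 4.1
position: [0.5189, 0.2865, 0.1174]
tool_rot: [-2.89, -1.23, 0.001]
ft_force: [-4.3, 0.3, 0.7]
grip_width: 0.175
grip_force: 1.6
```

Request:
{"name": "send_rows", "arguments": {"motion": [{"claw": -1, "slide": [0, 0, 0], "delta_rot": [0, 0, 0]}, {"claw": -1, "slide": [0, 0, 0], "delta_rot": [0, 0, 0]}, {"claw": -1, "slide": [0, 0, 0], "delta_rot": [0, 0, 0]}]}}

```text
time: 4.4
position: [0.5183, 0.2866, 0.1173]
tool_rot: [-2.89, -1.231, 0.002]
ft_force: [-3.3, 0.1, 0.5]
grip_width: 0.144
grip_force: 10.0
```

```bash
python3 -c "
from h import *
for a in (.45,.75,1.05,1.3,1.5): go([-95+50*np.cos(a),75+50*np.sin(a),117])"
```

```text
t 4.4 slide [7.7, -12.5, 0.3] now lamp [-45.9, 82.6, 117.3] F [-3.3, 0.1, 0.5] w 0.144 gf 10.0 q [0.17, 0.44, -0.89, 1.72, 0.37, 1.16, -1.59]
t 4.4 slide [11.2, -27.0, 0.3] now lamp [-45.9, 82.6, 117.3] F [-3.3, 0.1, 0.5] w 0.144 gf 10.0 q [0.17, 0.44, -0.89, 1.72, 0.37, 1.16, -1.59]
t 4.4 slide [10.3, -41.9, 0.3] now lamp [-45.9, 82.6, 117.3] F [-3.3, 0.1, 0.5] w 0.144 gf 10.0 q [0.17, 0.44, -0.89, 1.72, 0.37, 1.16, -1.59]
t 4.4 slide [6.1, -53.7, 0.4] now lamp [-45.9, 82.6, 117.3] F [-3.3, 0.1, 0.5] w 0.144 gf 10.0 q [0.17, 0.44, -0.89, 1.72, 0.37, 1.16, -1.59]
t 4.4 slide [0.8, -62.1, 0.4] now lamp [-45.9, 82.6, 117.3] F [-3.3, 0.1, 0.5] w 0.144 gf 10.0 q [0.17, 0.44, -0.89, 1.72, 0.37, 1.16, -1.59]
```

Gripped: 0.144 × 87 = 12.5 mm, which matches the peg. Now the arc.

Request:
{"name": "send_rows", "arguments": {"motion": [{"claw": -1, "slide": [7, -12, 0], "delta_rot": [0, 0, 0]}, {"claw": -1, "slide": [11, -27, 0], "delta_rot": [0, 0, 0]}, {"claw": -1, "slide": [10, -42, 0], "delta_rot": [0, 0, 0]}, {"claw": -1, "slide": [6, -53, 0], "delta_rot": [0, 0, 0]}, {"claw": -1, "slide": [1, -62, 0], "delta_rot": [0, 0, 0]}]}}

```text
time: 4.9
position: [0.4753, 0.3315, 0.1181]
tool_rot: [-2.89, -1.232, -0.004]
ft_force: [3.3, -1.0, 1.8]
grip_width: 0.145
grip_force: 10.0
```

Request:
{"name": "send_rows", "arguments": {"motion": [{"claw": -1, "slide": [0, 0, 0], "delta_rot": [0, 0, 0]}, {"claw": -1, "slide": [0, 0, 0], "delta_rot": [0, 0, 0]}]}}

```text
time: 5.1
position: [0.4742, 0.3316, 0.1181]
tool_rot: [-2.888, -1.231, -0.001]
ft_force: [-0.4, 2.8, 2.6]
grip_width: 0.148
grip_force: 10.0
```

```bash
python3 -c "
from h import *
from bench import ctrl
for a in (1.5,1.6,): go([-95+50*np.cos(a),75+50*np.sin(a),117])
import cv2
d=ctrl.get_image('scene');cv2.imwrite('pics/s2.png',cv2.resize(d['color'][200:350,190:340],None,fx=4,fy=4))"
```

```text
t 5.1 slide [-1.0, 0.8, 1.0] now lamp [-91.4, 126.2, 118.1] F [-0.4, 2.8, 2.6] w 0.148 gf 10.0 q [0.1, 0.41, -0.92, 1.76, 0.35, 1.15, -1.69]
t 5.1 slide [-4.3, -3.0, 1.1] now lamp [-91.4, 126.2, 118.1] F [-0.4, 2.8, 2.6] w 0.148 gf 10.0 q [0.1, 0.41, -0.92, 1.76, 0.35, 1.15, -1.69]
```

View pics/s2.png

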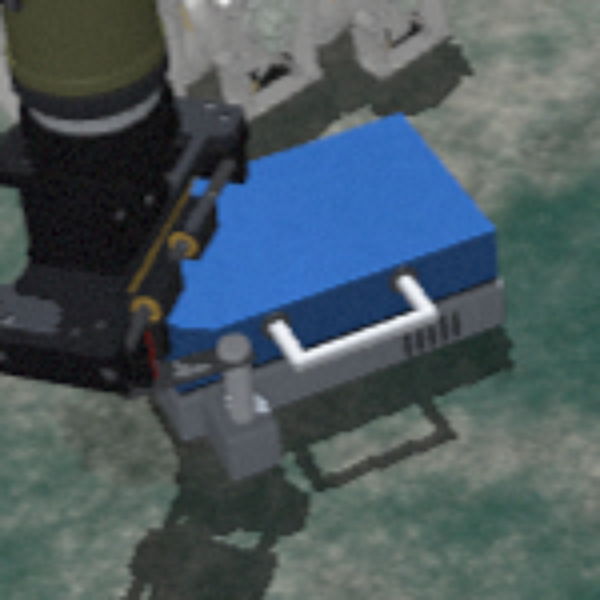

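Request:
{"name": "send_rows", "arguments": {"motion": [{"claw": -0.25, "slide": [0, 0, 0], "delta_rot": [0, 0, 0]}, {"claw": -0.25, "slide": [0, 0, 0], "delta_rot": [0, 0, 0]}, {"claw": -0.25, "slide": [0, 0, 0], "delta_rot": [0, 0, 0]}, {"claw": -0.25, "slide": [0, 0, -20], "delta_rot": [0, 0, 0]}, {"claw": -0.25, "slide": [0, 0, -65], "delta_rot": [0, 0, 0]}]}}

```text
time: 5.65
position: [0.4734, 0.3274, 0.1792]
tool_rot: [2.89, 1.229, -0.014]
ft_force: [0.5, -0.4, -1.2]
grip_width: 0.364
grip_force: 0.0
```

```bash
python3 -c "
from h import *
go([-104,0,130],np.pi)"
```

```text
rot [[0.009, 0.007, 2.406], [-0.005, 0.007, -0.735]]
t 5.65 slide [-98.0, 73.2, 49.9] now lamp [-92.1, 122.0, 179.2] F [0.5, -0.4, -1.2] w 0.364 gf 0.0 q [0.14, 0.35, -0.95, 1.69, 0.29, 1.26, -1.64]
```

Request:
{"name": "send_rows", "arguments": {"motion": [{"claw": -0.25, "slide": [-20, 15, 0], "delta_rot": [0, 0, -0.147]}, {"claw": -0.25, "slide": [-40, 29, 0], "delta_rot": [0, 0, -0.294]}, {"claw": -0.25, "slide": [-60, 44, 0], "delta_rot": [0, 0, -0.441]}, {"claw": -0.25, "slide": [-80, 59, 10], "delta_rot": [0, 0, -0.588]}, {"claw": -0.25, "slide": [-98, 73, 25], "delta_rot": [0, 0, -0.735]}]}}

```text
time: 6.15
position: [0.4602, 0.2074, 0.1575]
tool_rot: [2.249, 2.191, 0.0]
ft_force: [0.2, 0.0, -0.8]
grip_width: 0.375
grip_force: 0.0
```

Request:
{"name": "send_rows", "arguments": {"motion": [{"claw": -0.25, "slide": [0, 0, 0], "delta_rot": [0, 0, 0]}, {"claw": -0.25, "slide": [0, 0, 0], "delta_rot": [0, 0, 0]}]}}

```text
time: 6.35
position: [0.4599, 0.2083, 0.1573]
tool_rot: [-2.26, -2.182, 0.001]
ft_force: [0.9, 1.5, 1.6]
grip_width: 0.373
grip_force: 0.0
```

```bash
python3 -c "
from h import *
go([-104,0,73],np.pi)
from bench import ctrl
import cv2
d=ctrl.get_image('wrist');im=d['color'].copy()
for q in proj(d,l2w(P0,[[-101,35,68],[-101,-35,68],[-101,0,68]])): cv2.circle(im,tuple(int(v) for v in q),3,(0,0,255),1)
cv2.imwrite('pics/w2.png',im)"
```

```text
rot [[0.0, 0.001, 3.138], [-0.0, 0.0, -0.004]]
t 6.35 slide [-2.5, -2.1, 84.3] now lamp [-101.9, 2.5, 157.3] F [0.9, 1.5, 1.6] w 0.373 gf 0.0 q [0.53, 0.21, -1.1, 1.89, 0.2, 1.17, -0.67]
```

View pics/w2.png

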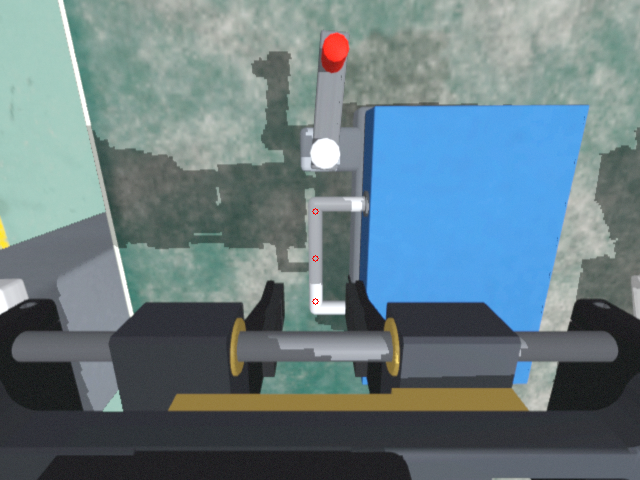

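Request:
{"name": "send_rows", "arguments": {"motion": [{"claw": -0.25, "slide": [-1, -2, 25], "delta_rot": [0, 0, 0]}, {"claw": -0.25, "slide": [-2, -2, 50], "delta_rot": [0, 0, 0]}, {"claw": -0.25, "slide": [-2, -2, 70], "delta_rot": [0, 0, 0]}, {"claw": -0.25, "slide": [-2, -2, 84], "delta_rot": [0, 0, 0]}, {"claw": -0.25, "slide": [-2, -2, 84], "delta_rot": [0, 0, 0]}]}}

```text
time: 6.9
position: [0.4566, 0.2077, 0.0723]
tool_rot: [-2.253, -2.186, 0.003]
ft_force: [-1.2, -0.4, 0.7]
grip_width: 0.379
grip_force: 0.0
```

Request:
{"name": "send_rows", "arguments": {"motion": [{"claw": -1, "slide": [0, 0, 0], "delta_rot": [0, 0, 0]}, {"claw": -1, "slide": [0, 0, 0], "delta_rot": [0, 0, 0]}, {"claw": -1, "slide": [0, 0, 0], "delta_rot": [0, 0, 0]}, {"claw": -1, "slide": [0, 0, 0], "delta_rot": [0, 0, 0]}, {"claw": -1, "slide": [0, 0, 0], "delta_rot": [0, 0, 0]}], "grip_force": 15}}

```text
time: 7.4
position: [0.4602, 0.2072, 0.0746]
tool_rot: [2.255, 2.184, 0.007]
ft_force: [5.1, 0.5, -1.3]
grip_width: 0.105
grip_force: 15.0
```

```bash
cat > arc.py <<'E'
from h import *
def bar(t): # lamp xz of TCP for hood angle t
    return [65-166*np.cos(t)+26*np.sin(t),0,42+166*np.sin(t)+26*np.cos(t)+4]
import sys
for t in map(float,sys.argv[1:]): print(t,end=" ");go(bar(t))
E
python3 arc.py 0 .1 .2 .3 .4 .5 | cut -c1-120
```

```text
0.0 t 7.4 slide [-1.4, 0.4, 2.6] now lamp [-101.5, 1.4, 74.6] F [5.1, 0.5, -1.3] w 0.105 gf 15.0 q [0.45, 0.33, -1.03, 1
0.1 t 7.4 slide [-1.4, 4.0, -13.8] now lamp [-101.5, 1.4, 74.6] F [5.1, 0.5, -1.3] w 0.105 gf 15.0 q [0.45, 0.33, -1.03,
0.2 t 7.4 slide [-1.4, 9.1, -29.8] now lamp [-101.5, 1.4, 74.6] F [5.1, 0.5, -1.3] w 0.105 gf 15.0 q [0.45, 0.33, -1.03,
0.3 t 7.4 slide [-1.4, 15.8, -45.2] now lamp [-101.5, 1.4, 74.6] F [5.1, 0.5, -1.3] w 0.105 gf 15.0 q [0.45, 0.33, -1.03
0.4 t 7.4 slide [-1.3, 24.0, -59.8] now lamp [-101.5, 1.4, 74.6] F [5.1, 0.5, -1.3] w 0.105 gf 15.0 q [0.45, 0.33, -1.03
0.5 t 7.4 slide [-1.3, 33.6, -73.6] now lamp [-101.5, 1.4, 74.6] F [5.1, 0.5, -1.3] w 0.105 gf 15.0 q [0.45, 0.33, -1.03
```

Request:
{"name": "send_rows", "arguments": {"motion": [{"claw": -1, "slide": [0, 6, -14], "delta_rot": [0, 0, 0]}, {"claw": -1, "slide": [0, 11, -30], "delta_rot": [0, 0, 0]}, {"claw": -1, "slide": [0, 18, -45], "delta_rot": [0, 0, 0]}, {"claw": -1, "slide": [0, 26, -60], "delta_rot": [0, 0, 0]}, {"claw": -1, "slide": [0, 36, -74], "delta_rot": [0, 0, 0]}]}}

```text
time: 7.9
position: [0.4895, 0.2063, 0.1477]
tool_rot: [-2.251, -2.185, 0.012]
ft_force: [-9.8, 1.0, 3.1]
grip_width: 0.11
grip_force: 15.0
```

```bash
python3 arc.py .5 .6 .7 .8 .9 1.0| cut -c1-120
```

```text
0.5 t 7.9 slide [-1.5, 4.0, -0.7] now lamp [-72.2, 1.5, 147.7] F [-9.8, 1.0, 3.1] w 0.11 gf 15.0 q [0.48, 0.3, -1.06, 1.
0.6 t 7.9 slide [-1.6, 14.8, -13.6] now lamp [-72.2, 1.5, 147.7] F [-9.8, 1.0, 3.1] w 0.11 gf 15.0 q [0.48, 0.3, -1.06, 
0.7 t 7.9 slide [-1.6, 26.8, -25.4] now lamp [-72.2, 1.5, 147.7] F [-9.8, 1.0, 3.1] w 0.11 gf 15.0 q [0.48, 0.3, -1.06, 
0.8 t 7.9 slide [-1.7, 39.9, -35.9] now lamp [-72.2, 1.5, 147.7] F [-9.8, 1.0, 3.1] w 0.11 gf 15.0 q [0.48, 0.3, -1.06, 
0.9 t 7.9 slide [-1.7, 54.0, -45.0] now lamp [-72.2, 1.5, 147.7] F [-9.8, 1.0, 3.1] w 0.11 gf 15.0 q [0.48, 0.3, -1.06, 
1.0 t 7.9 slide [-1.8, 68.9, -52.7] now lamp [-72.2, 1.5, 147.7] F [-9.8, 1.0, 3.1] w 0.11 gf 15.0 q [0.48, 0.3, -1.06,
```

Request:
{"name": "send_rows", "arguments": {"motion": [{"claw": -1, "slide": [0, 11, -13], "delta_rot": [0, 0, 0]}, {"claw": -1, "slide": [0, 23, -25], "delta_rot": [0, 0, 0]}, {"claw": -1, "slide": [0, 36, -35], "delta_rot": [0, 0, 0]}, {"claw": -1, "slide": [0, 50, -44], "delta_rot": [0, 0, 0]}, {"claw": -1, "slide": [0, 65, -52], "delta_rot": [0, 0, 0]}]}}

```text
time: 8.4
position: [0.5558, 0.2045, 0.2023]
tool_rot: [-2.252, -2.187, 0.009]
ft_force: [-8.0, -0.5, 10.3]
grip_width: 0.107
grip_force: 15.0
```

```bash
python3 arc.py 1 1.1 1.2 1.3 1.4 1.5 1.6 1.65| cut -c1-120
```

```text
1.0 t 8.4 slide [-1.8, 3.1, 2.5] now lamp [-5.9, 1.8, 202.3] F [-8.0, -0.5, 10.3] w 0.107 gf 15.0 q [0.42, 0.39, -1.01, 
1.1 t 8.4 slide [-1.8, 18.7, -3.6] now lamp [-5.9, 1.8, 202.3] F [-8.0, -0.5, 10.3] w 0.107 gf 15.0 q [0.42, 0.39, -1.01
1.2 t 8.4 slide [-1.9, 34.9, -8.1] now lamp [-5.9, 1.8, 202.3] F [-8.0, -0.5, 10.3] w 0.107 gf 15.0 q [0.42, 0.39, -1.01
1.3 t 8.4 slide [-1.9, 51.5, -10.9] now lamp [-5.9, 1.8, 202.3] F [-8.0, -0.5, 10.3] w 0.107 gf 15.0 q [0.42, 0.39, -1.0
1.4 t 8.4 slide [-2.0, 68.2, -12.1] now lamp [-5.9, 1.8, 202.3] F [-8.0, -0.5, 10.3] w 0.107 gf 15.0 q [0.42, 0.39, -1.0
1.5 t 8.4 slide [-2.0, 85.0, -11.6] now lamp [-5.9, 1.8, 202.3] F [-8.0, -0.5, 10.3] w 0.107 gf 15.0 q [0.42, 0.39, -1.0
1.6 t 8.4 slide [-2.0, 101.6, -9.5] now lamp [-5.9, 1.8, 202.3] F [-8.0, -0.5, 10.3] w 0.107 gf 15.0 q [0.42, 0.39, -1.0
1.65 t 8.4 slide [-2.0, 109.9, -7.8] now lamp [-5.9, 1.8, 202.3] F [-8.0, -0.5, 10.3] w 0.107 gf 15.0 q [0.42, 0.39, -1.
```

Request:
{"name": "send_rows", "arguments": {"motion": [{"claw": -1, "slide": [0, 16, -8], "delta_rot": [0, 0, 0]}, {"claw": -1, "slide": [0, 32, -13], "delta_rot": [0, 0, 0]}, {"claw": -1, "slide": [0, 48, -16], "delta_rot": [0, 0, 0]}, {"claw": -1, "slide": [0, 65, -17], "delta_rot": [0, 0, 0]}, {"claw": -1, "slide": [0, 82, -17], "delta_rot": [0, 0, 0]}]}}

```text
time: 8.9
position: [0.6403, 0.2017, 0.2177]
tool_rot: [-2.254, -2.186, 0.002]
ft_force: [-3.1, 0.5, 1.2]
grip_width: 0.112
grip_force: 15.0
```

Request:
{"name": "send_rows", "arguments": {"motion": [{"claw": -1, "slide": [0, 12, 1], "delta_rot": [0, 0, 0]}, {"claw": -1, "slide": [0, 22, 3], "delta_rot": [0, 0, 0]}, {"claw": -1, "slide": [0, 22, 3], "delta_rot": [0, 0, 0]}, {"claw": -1, "slide": [0, 22, 3], "delta_rot": [0, 0, 0]}]}}

```text
time: 9.3
position: [0.6632, 0.2009, 0.214]
tool_rot: [2.255, 2.186, 0.003]
ft_force: [1.8, 1.0, 0.1]
grip_width: 0.11
grip_force: 15.0
```

```bash
python3 arc.py 1.5 1.57 1.6;python3 - <<'E'
from bench import ctrl
import cv2,numpy as np
a=ctrl.get_image('scene')['color'][170:320,190:340];b=ctrl.get_image('side')['color'][140:290,250:400]
cv2.imwrite('pics/s3.png',np.hstack([cv2.resize(i,None,fx=2.6,fy=2.6) for i in(a,b)]))
E
```

```text
1.5 t 9.3 slide [-1.5, -22.4, 0.5] now lamp [101.6, 1.6, 214.0] F [1.8, 1.0, 0.1] w 0.11 gf 15.0 q [0.28, 0.59, -0.93, 1.35, 0.47, 1.43, -0.65]
1.57 t 9.3 slide [-1.6, -10.8, 1.9] now lamp [101.6, 1.6, 214.0] F [1.8, 1.0, 0.1] w 0.11 gf 15.0 q [0.28, 0.59, -0.93, 1.35, 0.47, 1.43, -0.65]
1.6 t 9.3 slide [-1.6, -5.8, 2.8] now lamp [101.6, 1.6, 214.0] F [1.8, 1.0, 0.1] w 0.11 gf 15.0 q [0.28, 0.59, -0.93, 1.35, 0.47, 1.43, -0.65]
```

View pics/s3.png

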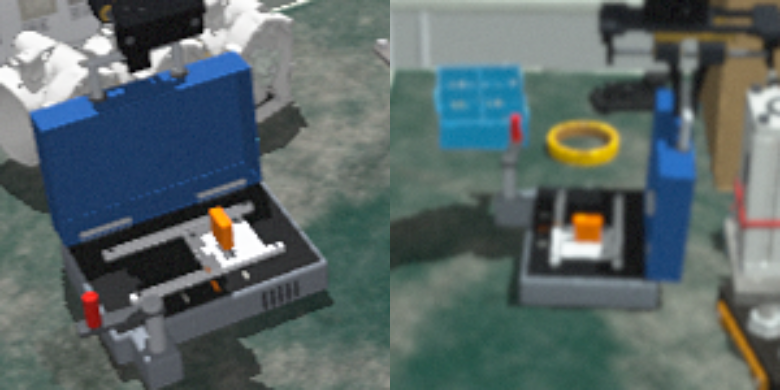

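Request:
{"name": "send_rows", "arguments": {"motion": [{"claw": -0.2, "slide": [0, 0, 0], "delta_rot": [0, 0, 0]}, {"claw": -0.2, "slide": [0, 0, 0], "delta_rot": [0, 0, 0]}, {"claw": -0.2, "slide": [0, 0, 0], "delta_rot": [0, 0, 0]}, {"claw": -0.2, "slide": [0, 0, -15], "delta_rot": [0, 0, 0]}, {"claw": -0.2, "slide": [0, 0, -50], "delta_rot": [0, 0, 0]}]}}

```text
time: 9.9
position: [0.6613, 0.1993, 0.2614]
tool_rot: [-2.254, -2.185, 0.009]
ft_force: [-0.3, 0.3, 1.4]
grip_width: 0.387
grip_force: 0.0
```

```bash
python3 -c "
from h import *
go([0,-30,240],np.pi/2)"
```

```text
rot [[-0.007, -0.002, -1.57], [-0.002, 0.007, 1.571]]
t 9.9 slide [-29.8, -99.6, 22.1] now lamp [99.7, -0.1, 261.4] F [-0.3, 0.3, 1.4] w 0.387 gf 0.0 q [0.28, 0.57, -0.94, 1.28, 0.45, 1.52, -0.64]
```

Request:
{"name": "send_rows", "arguments": {"motion": [{"claw": 0.2, "slide": [-4, -12, 0], "delta_rot": [0, 0, -0.145]}, {"claw": 0.2, "slide": [-8, -24, 0], "delta_rot": [0, 0, -0.29]}, {"claw": 0.2, "slide": [-12, -40, 0], "delta_rot": [0, 0, -0.435]}, {"claw": 0.2, "slide": [-16, -55, 0], "delta_rot": [0, 0, -0.58]}, {"claw": 0.2, "slide": [-20, -70, 0], "delta_rot": [0, 0, -0.725]}]}}

```text
time: 10.4
position: [0.5914, 0.1828, 0.2647]
tool_rot: [1.325, 2.848, -0.0]
ft_force: [0.4, 0.8, 0.4]
grip_width: 0.597
grip_force: 0.0
```

```bash
python3 -c "
from h import *
go([0,-30,240],np.pi/2)"
```

```text
rot [[-0.0, 0.001, -0.839], [0.001, 0.0, 2.302]]
t 10.4 slide [12.0, -30.1, 24.6] now lamp [30.5, -18.8, 264.7] F [0.4, 0.8, 0.4] w 0.597 gf 0.0 q [0.51, 0.47, -1.15, 1.48, 0.43, 1.47, 0.05]
```

Request:
{"name": "send_rows", "arguments": {"motion": [{"claw": 0.1, "slide": [3, -8, 0], "delta_rot": [0, 0, -0.14]}, {"claw": 0.1, "slide": [6, -16, 0], "delta_rot": [0, 0, -0.28]}, {"claw": 0.1, "slide": [9, -24, 0], "delta_rot": [0, 0, -0.42]}, {"claw": 0.1, "slide": [12, -30, 0], "delta_rot": [0, 0, -0.56]}, {"claw": 0.1, "slide": [12, -30, 0], "delta_rot": [0, 0, -0.7]}]}}

```text
time: 10.9
position: [0.5607, 0.1727, 0.2647]
tool_rot: [0.268, 3.129, -0.002]
ft_force: [-0.3, -1.5, 1.0]
grip_width: 0.553
grip_force: 0.0
```

Request:
{"name": "send_rows", "arguments": {"motion": [{"claw": 0.1, "slide": [0, 0, 0], "delta_rot": [0, 0, -0.14]}, {"claw": 0.1, "slide": [0, 0, 0], "delta_rot": [0, 0, -0.14]}, {"claw": 0.1, "slide": [0, 0, 0], "delta_rot": [0, 0, -0.14]}]}}

```text
time: 11.2
position: [0.5614, 0.1729, 0.2642]
tool_rot: [0.063, 3.14, -0.0]
ft_force: [0.5, -0.5, 0.2]
grip_width: 0.552
grip_force: 0.0
```

```bash
python3 -c "
from h import *
go([0,-30,72],np.pi/2)
from bench import ctrl
import cv2
d=ctrl.get_image('wrist');im=d['color'].copy()
for q in proj(d,l2w(P0,[[0,-30,74],[-49,0,40],[15,-24,74],[-15,-36,74]])): cv2.circle(im,tuple(int(v) for v in q),3,(255,0,255),1)
cv2.imwrite('pics/w3.png',im)"
```

```text
rot [[-0.0, 0.0, -0.009], [0.001, 0.0, 3.133]]
t 11.2 slide [0.8, -0.3, 192.2] now lamp [0.8, -29.6, 264.2] F [0.5, -0.5, 0.2] w 0.552 gf 0.0 q [0.66, 0.48, -1.33, 1.55, 0.47, 1.48, 0.84]
```

View pics/w3.png

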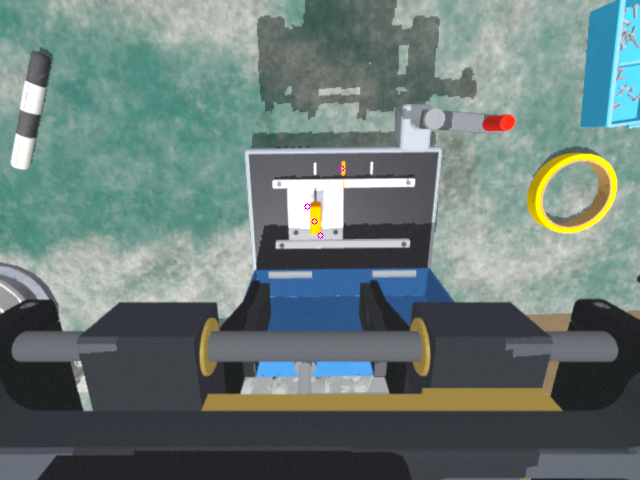

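Request:
{"name": "send_rows", "arguments": {"motion": [{"claw": 0.1, "slide": [1, 0, 35], "delta_rot": [0, 0, 0]}, {"claw": 0.1, "slide": [1, 0, 70], "delta_rot": [0, 0, 0]}, {"claw": 0.1, "slide": [1, 0, 105], "delta_rot": [0, 0, 0]}, {"claw": 0.1, "slide": [1, 0, 130], "delta_rot": [0, 0, 0]}, {"claw": 0.1, "slide": [1, 0, 150], "delta_rot": [0, 0, 0]}]}}

```text
time: 11.75
position: [0.5597, 0.1725, 0.1119]
tool_rot: [-0.061, -3.14, 0.001]
ft_force: [-0.2, 1.4, -0.3]
grip_width: 0.551
grip_force: 0.0
```

```bash
python3 -c "
from h import *
go([0,-30,74],np.pi/2)"
```

```text
rot [[-0.001, -0.001, -0.008], [-0.002, 0.002, 3.134]]
t 11.75 slide [-1.0, 0.2, 37.9] now lamp [-0.9, -30.1, 111.9] F [-0.2, 1.4, -0.3] w 0.551 gf 0.0 q [0.59, 0.6, -1.21, 1.74, 0.59, 1.23, 0.75]
```

Request:
{"name": "send_rows", "arguments": {"motion": [{"claw": 0.1, "slide": [-1, 0, 15], "delta_rot": [0, 0, 0]}, {"claw": 0.1, "slide": [-1, 0, 28], "delta_rot": [0, 0, 0]}, {"claw": 0.1, "slide": [-1, 0, 38], "delta_rot": [0, 0, 0]}, {"claw": -1, "slide": [-1, 0, 38], "delta_rot": [0, 0, 0]}, {"claw": -1, "slide": [-1, 0, 38], "delta_rot": [0, 0, 0]}], "grip_force": 30}}

```text
time: 12.25
position: [0.5616, 0.1731, 0.076]
tool_rot: [0.058, 3.14, 0.0]
ft_force: [1.2, 1.6, 0.3]
grip_width: 0.447
grip_force: 0.0
```

Request:
{"name": "send_rows", "arguments": {"motion": [{"claw": -1, "slide": [0, 0, 0], "delta_rot": [0, 0, 0]}, {"claw": -1, "slide": [0, 0, 0], "delta_rot": [0, 0, 0]}, {"claw": -1, "slide": [0, 0, 0], "delta_rot": [0, 0, 0]}, {"claw": -1, "slide": [0, 0, 0], "delta_rot": [0, 0, 0]}, {"claw": -1, "slide": [0, 0, 0], "delta_rot": [0, 0, 0]}]}}

```text
time: 12.75
position: [0.5616, 0.1737, 0.076]
tool_rot: [0.057, 3.14, 0.002]
ft_force: [0.8, 2.2, 0.7]
grip_width: 0.134
grip_force: 30.0
```

```bash
python3 -c "
from h import *
go([0,0,74],np.pi/2)"
```

```text
rot [[0.001, 0.001, -0.005], [0.002, -0.002, 3.137]]
t 12.75 slide [1.0, 28.8, 2.0] now lamp [0.9, -28.8, 76.0] F [0.8, 2.2, 0.7] w 0.134 gf 30.0 q [0.56, 0.64, -1.17, 1.77, 0.63, 1.17, 0.73]
```

Request:
{"name": "send_rows", "arguments": {"motion": [{"claw": -1, "slide": [0, 7, 0], "delta_rot": [0, 0, 0]}, {"claw": -1, "slide": [0, 14, 0], "delta_rot": [0, 0, 0]}, {"claw": -1, "slide": [0, 21, 0], "delta_rot": [0, 0, 0]}, {"claw": -1, "slide": [0, 27, 0], "delta_rot": [0, 0, 0]}, {"claw": -1, "slide": [0, 30, 0], "delta_rot": [0, 0, 0]}], "grip_force": 40}}

```text
time: 13.25
position: [0.5625, 0.2006, 0.0759]
tool_rot: [-0.059, -3.14, 0.009]
ft_force: [-2.4, -6.2, 9.2]
grip_width: 0.136
grip_force: 40.0
```

Request:
{"name": "send_rows", "arguments": {"motion": [{"claw": -1, "slide": [0, 0, 0], "delta_rot": [0, 0, 0]}, {"claw": -1, "slide": [0, 0, 0], "delta_rot": [0, 0, 0]}, {"claw": -1, "slide": [0, 0, 0], "delta_rot": [0, 0, 0]}, {"claw": -1, "slide": [0, 0, 0], "delta_rot": [0, 0, 0]}, {"claw": -1, "slide": [0, 0, 0], "delta_rot": [0, 0, 0]}]}}

```text
time: 13.75
position: [0.5624, 0.1999, 0.0759]
tool_rot: [-0.06, -3.14, 0.01]
ft_force: [-2.2, -5.6, 7.5]
grip_width: 0.135
grip_force: 40.0
```

```bash
python3 -c "
from h import *
go([0,1.2,74],np.pi/2)
from bench import ctrl
import cv2
d=ctrl.get_image('wrist');im=d['color'];cv2.imwrite('pics/w4full.png',im)
q=proj(d,l2w(P0,[[-40,0,48]]))[0].astype(int);print(q)
x0,y0=max(q[0]-60,0),max(q[1]-60,0)
print(x0,y0);cv2.imwrite('pics/w4.png',cv2.resize(im[y0:y0+120,x0:x0+130],None,fx=5,fy=5,interpolation=cv2.INTER_CUBIC))"
```

```text
rot [[-0.006, -0.001, -0.007], [-0.002, 0.01, 3.135]]
t 13.75 slide [0.9, 3.8, 1.9] now lamp [0.9, -2.6, 75.9] F [-2.2, -5.6, 7.5] w 0.135 gf 40.0 q [0.49, 0.65, -1.15, 1.74, 0.64, 1.19, 0.68]
[319 221]
259 161
```

View pics/w4.png

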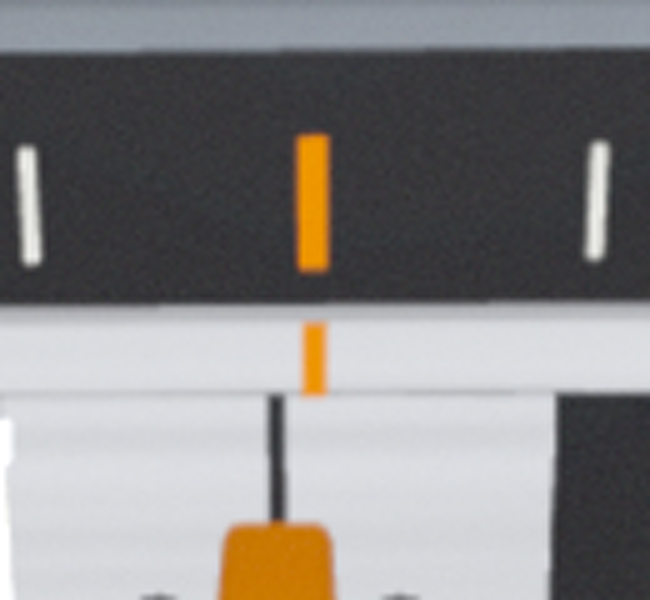

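The index line is at column 277 and the half mark at 314, at about 9.5 px/mm, so the shutter is about 3.9 mm short. The TCP reading gives the same figure, so I'll move another 4.3 mm.

Request:
{"name": "send_rows", "arguments": {"motion": [{"claw": -1, "slide": [0, 2.5, 0], "delta_rot": [0, 0, 0]}, {"claw": -1, "slide": [0, 4.3, 0], "delta_rot": [0, 0, 0]}, {"claw": -1, "slide": [0, 4.3, 0], "delta_rot": [0, 0, 0]}, {"claw": -1, "slide": [0, 4.3, 0], "delta_rot": [0, 0, 0]}, {"claw": -1, "slide": [0, 4.3, 0], "delta_rot": [0, 0, 0]}]}}

```text
time: 14.3
position: [0.5625, 0.204, 0.0759]
tool_rot: [-0.06, -3.14, 0.01]
ft_force: [-3.0, -8.0, 7.1]
grip_width: 0.132
grip_force: 40.0
```

```bash
python3 -c "
from h import *
go([0,1.2,74],np.pi/2)
from bench import ctrl
import cv2
d=ctrl.get_image('wrist');im=d['color']
m=cv2.resize(im[161:281,259:389],None,fx=3,fy=3,interpolation=cv2.INTER_CUBIC)
s=cv2.resize(ctrl.get_image('scene')['color'][150:320,170:340],(360,360))
cv2.imwrite('pics/w5.png',np.hstack([m,s]))
b=cv2.resize(im[161:281,259:389],None,fx=5,fy=5,interpolation=cv2.INTER_CUBIC).astype(int)
r=b[360,:,:];o=np.where((r[:,2]-r[:,0]>100))[0];k=np.where(b[460,150:500].sum(1)<300)[0]+150;print(o.mean(),k.mean(),k.min(),k.max())"
```

```text
rot [[-0.007, -0.001, -0.007], [-0.002, 0.01, 3.135]]
t 14.3 slide [0.9, -0.2, 1.9] now lamp [0.9, 1.4, 75.9] F [-3.0, -8.0, 7.1] w 0.132 gf 40.0 q [0.48, 0.65, -1.15, 1.74, 0.65, 1.19, 0.68]
275.0 276.5 272 281
```

View pics/w5.png

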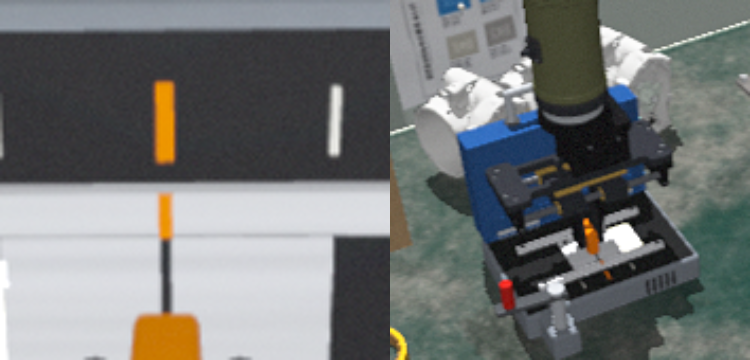

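The index line meets the half mark: columns 276.5 and 275.0, which is under 0.2 mm apart. The hood is upright and the latch is clear, so I'm handing in.

```bash
python3 -c "
from bench import ctrl
print(ctrl.close_job())"
```

```text
the job is handed in; nothing more can be done
None
```

I handed the job in at about 14.4 s, with the latch swung clear, the hood standing upright by itself, and the gripper still holding the shutter within about 0.2 mm of the half-open mark; the marker, tape roll and plug gauge were not touched.

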